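Clip a sample carrier into the loading stage

TASK

Load the sample carrier that lies in the channel of the loading stage: press the thumb roll of the spring clip down with one fingertip and keep it down while your other fingertip pushes the carrier along the channel, under the raised jaw, fully home against the end stop. Then let the clip come up so that its jaw clamps the carrier there, and move clear. Only press and push: do not grip or lift the carrier, and leave everything else on the bench where it is.

Things in the scene. Friction and masses are not known exactly. Their poses are not given: they have to be found in the camera images.
- stage: Loading stage for sample carriers, fixed, on rubber feet: dark grey base plate 160 mm long (x -85 to +75 mm) and 78 mm wide (y -36 to +42 mm), its flat top (the deck) 18 mm above the bench. Origin at bench height on the channel's centre line; +x is the push direction, towards the end stop and roughly away from the robot; +y is the clip's side; z up.
- channel_mouth (a point): On the deck and centre line at the open near end of the channel, stage x = -62 mm. Two guide rails, 6 mm high and 6 mm wide, leave a channel 43 mm wide (stage y -21.5 to +21.5 mm); flared lead-ins run on to x = -82 mm.
- stop_face (a point): Foot of the end stop's face, on the deck and centre line at stage x = +60 mm. The stop is 10 mm high.
- hinge_pin (a point): Middle of the clip's hinge pin, which runs along stage x at y = +34 mm, 28 mm above the bench, in lugs that rise to 33 mm above the bench and reach from y = +29 to +39 mm.
- carrier: Sample carrier in the channel: pale grey metal plate 60 (x) by 40 (y) by 10 mm, about 60 g, a round amber glass bead flush in its top. Origin at the centre of its underside, axes parallel to the stage's. It starts on the deck, centre 2 to 14 mm short of the stage's origin: free deck behind it, front edge short of the jaw. Home: front edge at the stop, centre at stage x = +30 mm, rear edge at x = 0.
- clip (a joint): Spring clip of sheet steel rocking on the pin, rad: 0 = shut, grows as the thumb roll goes down, 0.60 = hard end. Shut, it bars the carrier's way; above 0.36 the jaw clears the carrier's top; clamping the carrier it rests near 0.30. The roll starts to move at about 4 N and takes about 11 N at the hard end; let go, the clip springs back.
- jaw (a point): Middle of the jaw's underside: a round bar along the channel, stage x +36 to +54 mm, 11 to 16 mm to the +y side of the centre line, 3.5 mm above the deck when shut.
- thumb_roll (a point): Middle of the top of the clip's thumb roll: smooth steel tube, diameter 14 mm, parallel to the channel, stage x -66 to +56 mm. Top line: shut, stage y +61 mm, 40 mm above the bench; fully down, y +59 mm, 24 mm above the bench, 4 mm below the carrier's top. Press the roll itself (not the lower sheet between it and the pin), anywhere along it; a fingertip may slide along it.
- spare_carrier: A second carrier of the same make lying on the bench beside the stage, not to be touched. Origin at the centre of its underside.
- tin_lid: Loose lid of a moisture tin, 67 mm in diameter, 12 mm high, on the bench.
- vial: Sample vial with a pale cap, 27 mm in diameter, 64 mm high, standing.
- hex_key: Hex key, 79 by 30 by 7 mm, lying on the bench.
- beaker: Glass beaker, 54 mm in diameter, 70 mm high.
- tin_5: Closed moisture tin, 67 mm in diameter, 38 mm high.
- tin_6: Open moisture tin, 64 mm in diameter, 36 mm high.
Not all that is in view belongs to the job. What is shaped like the carrier but brown is not meant. Of the things that look like the stage, the larger one is meant.

How it is judged (in metres and radians):
On the way, in this order (a step that is already met when the one before it is completed fails the run):
1. a fingertip holds the clip open while the carrier is still short of the jaw (value of joint clip above 0.36 rad and contact force between the fingers and clip above 0.5 N and x of carrier in the frame of stage below 0.009 m), for 0.1 s.
2. with the clip still held down by a finger, a finger pushes the carrier on beneath the jaw (value of joint clip above 0.34 rad and contact force between the fingers and clip above 0.5 N and contact force between the fingers and carrier above 0.1 N and x of carrier in the frame of stage above 0.01 m), for 0.02 s.
3. the carrier reaches the end stop with the clip still held down by a finger (value of joint clip above 0.34 rad and contact force between the fingers and clip above 0.5 N and x of carrier in the frame of stage above 0.0275 m), for 0.05 s.
At the end, for the whole second after the job is handed in: The carrier lies flat on the deck in the channel, its front edge within 2.5 mm of the end stop, at rest, with the jaw of the released clip pressing on it (over 2 N, clip at 0.22 to 0.36 rad) (x of carrier in the frame of stage above 0.0275 m and z of carrier in the frame of stage below 0.0195 m and angle between carrier's own z axis and vertical below 0.04 rad and value of joint clip between 0.22 and 0.36 rad and contact force between clip and carrier above 2 N and linear speed of carrier below 0.01 m/s and velocity of joint clip between -0.05 and 0.05 rad/s); the robot touches nothing.
It fails at once if the carrier is lifted: its underside rises more than 5 mm above the deck, or it tips by more than 0.15 rad (z of carrier in the frame of stage above 0.023 m or angle between carrier's own z axis and vertical above 0.15 rad).
It fails at once if another thing on the bench is moved by more than 15 mm (distance of any of spare_carrier, tin_lid, vial, hex_key, beaker, tin_5, tin_6 from where it was at the start of the episode above 0.015 m).
It also fails if it takes over 32 s, if anything falls off the work surface, if the arm or the gripper's body presses on something with over 40 N, if the wrist force passes 120 N, or if a joint passes its speed limit or range.

ROBOT

A 7-joint arm with a two-finger parallel gripper is mounted at the origin on the work surface; the furniture and walls round the work are solid. World frame = base frame: x ahead of the robot, y to its left, z up, the work surface at z = 0. Lengths are in mm, angles in rad, forces in N, time in s.
With the tool pointing down it reaches from about 400 to 850 mm from the base axis. Payload 10.4 kg.
Tool frame: the origin (TCP) lies midway between the tips of the shut fingers; the grasp point (between the pads) lies r.grasp_offset behind it (r.grasp_offset is the distance from the TCP to the grasp point, in mm); z points along the fingers, y is the line along which they close (so a half turn about z gives the same grasp; the last joint's range is limited). The gripper opens to 87 mm and grips with 3 to 60 N. Pads are 19 mm wide; open, the fingers measure 117 mm over their backs; the gripper's body (75 mm by 190 mm) begins 51 mm behind the grasp point.
Start: joints at [-1.327, 0.332, -0.065, 1.46, 0.022, 1.35, -0.088], TCP at [164.765, 602.914, 222.576] pointing down, gripper open.
Joint ranges: [-2.6, 2.6], [-0.5, 2.12], [-1.47, 1.34], [0.16, 2.42], [-1.27, 4.41], [0.06, 2.06], [-2.6, 2.6]. Speed limits (rad/s): [2.22, 2.22, 2.79, 2.79, 3.14, 3.14, 3.14].

INTERFACE

Orientations are given as a rotation vector (axis times angle).
In Python, from station import r gives the robot as it stands.
- The arm moves only by the tool send_rows, never from a script. Its argument "steps" is a list of rows, each a list of 7 numbers: the closure in counts, from 0 (fully open) to 255 (shut), then the shift along the tool's x, y, z in m, then the turn, a rotation vector about the tool's x, y, z in rad. In form: [[claw, tx, ty, tz, ax, ay, az], ...]. A call has exactly 10 rows; each row shifts and turns the commanded pose from where the row before left it, along the tool's axes as they then stand; what a row does not reach is not made up. A row lasts 1/8 s, in which the tool goes at most 62.5 mm and 10.7 degrees, less where a joint would pass 70% of its speed; a pose out of reach is approached as far as the arm can. A call is refused whole if a number of a shift passes 0.0625 or a number of a turn 0.188, either way. A call with a gripper value outside its range is refused whole. The fingers move at their own pace and stop on an object; "grip_force" is the grip in N (left out, the last holds). Time passes only in rows, so rows that do not move let the fingers close, or fill a call up. It gives the time, the measured TCP pose, the force, the opening and the grip force at its end, in the units of the state.
- r.observe(): the state, without advancing time (a new reading comes with each control period).
- r.grab_frame(name): name is "scene" or "side" or "wrist"; returns a dict with "img" (420x560x3 uint8, red, green, blue), "vertical_fov" (degrees; the focal length in pixels is half the picture's height over the tangent of half this angle, whatever the lens; pixels are square), "cx", "cy" (the principal point, pixels), "R" (3x3) and "t" (3): a world point X has camera coordinates R X + t. Camera axes: x right, y down, z forward; pixel columns grow to the right and rows downward; lengths in mm; the calibration is good to about 2 mm. A picture is of the moment at which its call begins. There is no depth.
- r.hand_in(): hands the job in; it is judged then, once.
The state is a dict: "time_s": time; "joints": joint angles; "dq": joint speeds; "tau": joint torques, N m; "tcp_pos": TCP position; "orientation": TCP orientation; "force": force on the tool from outside, world axes, zero at the start; "ft_torque": the same for the moment, N m; "finger_gap": finger opening in mm; "grip_force": force on a finger pad.
Only numpy, scipy, OpenCV 4.12 (cv2) and the standard library are available. Lean on these libraries where they do the work, as an engineer would, in place of code of your own. Each camera call takes 0.05 s, during which the arm holds its last target. There are 200 camera calls.

## Working session

There is one attempt and no reset: what is moved stays moved. The work goes in short steps, Python scripts to look and compute and a tool call to move; the robot and the scene stay as the last step left them, time stands still between calls to the robot, and variables do not carry over. Pictures are saved under pics/ and viewed, at most 13 in all, crops included, and the job is handed in when it is done.

Besides the shell and the picture viewer there is one more tool, called after "Call:" in YAML: its name, and indented under it one key for each argument. send_rows: Moves the arm, as the interface text tells. Its arguments: {"type":"object","properties":{"steps":{"type":"array","items":{"type":"array","items":{"type":"number"}}},"grip_force":{"type":"number"}},"required":["steps"]}

```bash
mkdir -p pics
cat > h.py <<'E'
import numpy as np, cv2
from station import r
def K(f):
    F=210/np.tan(np.radians(f["vertical_fov"])/2); return F,f["cx"],f["cy"]
def proj(f,X):
    F,cx,cy=K(f); c=np.atleast_2d(X)@np.array(f["R"]).T+np.array(f["t"]).ravel(); return np.c_[F*c[:,0]/c[:,2]+cx,F*c[:,1]/c[:,2]+cy]
def ray(f,uv,z):
    F,cx,cy=K(f); R=np.array(f["R"]);t=np.array(f["t"]).ravel(); o=-R.T@t
    d=R.T@np.array([(uv[0]-cx)/F,(uv[1]-cy)/F,1]); return o+d*(z-o[2])/d[2]
E
python3 - <<'E'
from h import *
import pickle
fs={n:r.grab_frame(n) for n in("scene","side","wrist")}
pickle.dump(fs,open("f0.pkl","wb"))
for n,f in fs.items():
    print(n,f["vertical_fov"],f["cx"],f["cy"],(-np.array(f["R"]).T@np.array(f["t"]).ravel()).round(0))
a=cv2.resize(fs["scene"]["img"],(800,600),interpolation=cv2.INTER_CUBIC)
cv2.imwrite("pics/scene0.png",a[:,:,::-1])
b=np.hstack([cv2.resize(fs[n]["img"],(400,300)) for n in("side","wrist")])
cv2.imwrite("pics/sw0.png",b[:,:,::-1])
o=r.observe();print(o,r.grasp_offset)
E
```

```text
scene 50.205932730514974 275.07865930042556 210.71528221146067 [-198.  500.  625.]
side 42.68865619841098 273.0065605796416 207.90492816219162 [  504. -1290.  1023.]
wrist 63.045173952344655 281.98079924709793 210.87717505663952 [102. 621. 383.]
{'time_s': 0.15, 'joints': array([-1.32660671,  0.33270279, -0.06470048,  1.46072306,  0.0216034 ,
        1.34991608, -0.08848676]), 'dq': array([ 0.00056936, -0.00018488,  0.00078245, -0.00340709, -0.00276954,
        0.00143253, -0.00217942]), 'tau': array([ 1.65510250e-03, -6.23630834e+01,  2.52703292e-02, -3.90139854e+01,
       -6.13422389e-02,  3.72738973e-02,  7.51290554e-05]), 'tcp_pos': array([164.69771999, 602.61110309, 221.9637496 ]), 'orientation': array([-4.17770180e-01, -3.11359820e+00,  1.64906909e-03]), 'force': array([-0.40427385,  0.28688991,  0.06044919]), 'ft_torque': array([0.05543101, 0.04277671, 0.00960948]), 'grip_force': 0.0, 'finger_gap': 86.78468241075201} 18.700000000000003
```

View pics/scene0.png

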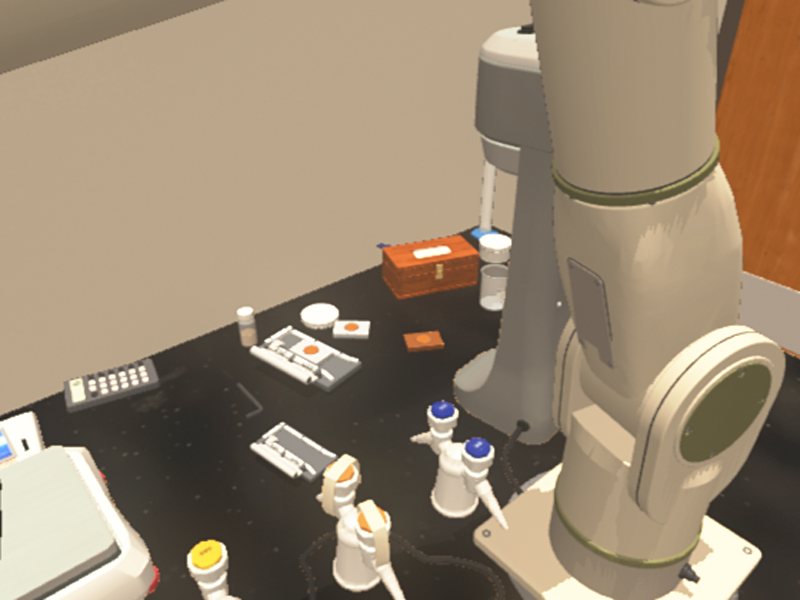

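View pics/sw0.png

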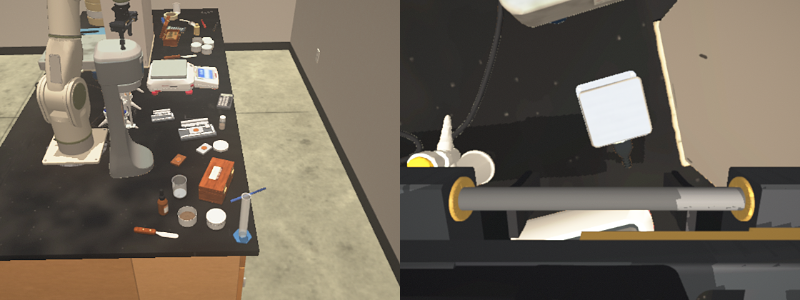

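Scene picture (800x600): the larger stage with the carrier in its channel (bead at 311,350) is the target. Lookalikes are the smaller stage (293,450), the spare carrier (351,328) and the brown plate (424,341). In the side view the stage is at about (197,128). A close crop of both views will check this.

Run:
```python
from h import *
import pickle
fs=pickle.load(open("f0.pkl","rb"))
a=fs["scene"]["img"][220:280,168:260]; b=fs["side"]["img"][155:200,240:312]
a=cv2.resize(a,None,fx=8,fy=8,interpolation=cv2.INTER_CUBIC)
cv2.imwrite("pics/c1.png",a[:,:,::-1])
b=cv2.resize(b,None,fx=10,fy=10,interpolation=cv2.INTER_CUBIC)
cv2.imwrite("pics/c2.png",b[:,:,::-1])
```

```text
(no output)
```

View pics/c1.png

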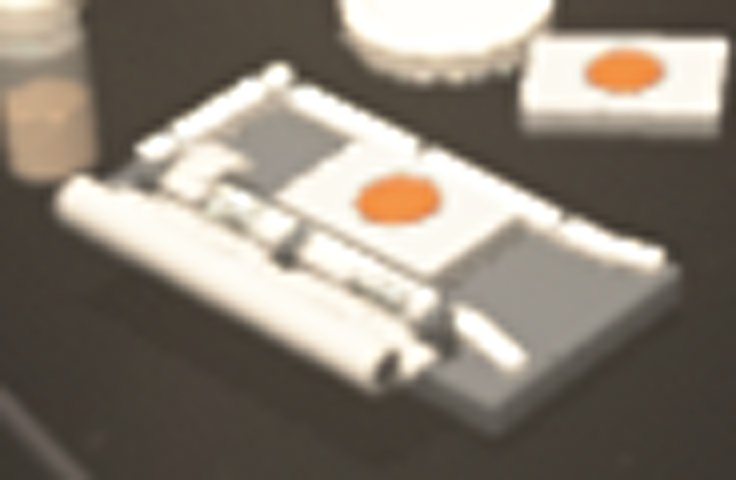

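View pics/c2.png

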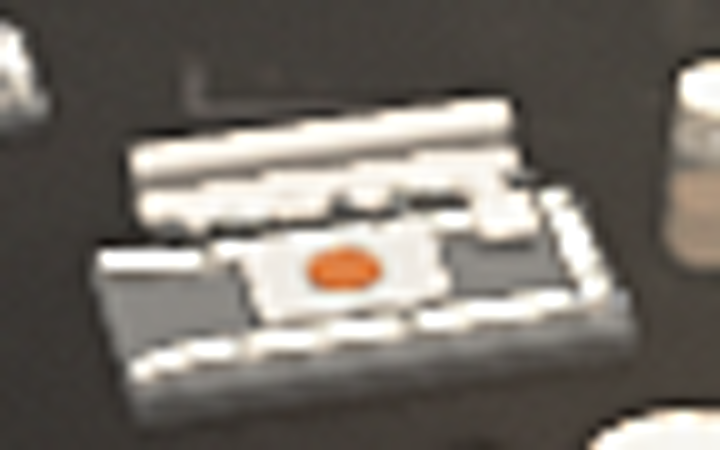

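Both crops agree: the clip's roll lies on the left (+y) side and the jaw at the far end. The bead is at crop (399,200) in the scene view and (345,269) in the side view. Next I fit the stage pose.

Run:
```python
from h import *
import pickle
from scipy.optimize import least_squares
fs=pickle.load(open("f0.pkl","rb"))
S=[((-85,42,18),(495,405)),((-85,-36,18),(680,266)),((-66,61,33),(388,362)),((56,61,33),(68,195)),((60,-20,28),(283,68))]
D=[((-85,42,18),(95,255)),((-85,-36,18),(130,388)),((75,-36,18),(635,318)),((-66,61,40),(132,150)),((56,61,40),(510,102))]
obs=[("scene",p,(168+u/8-.5,220+v/8-.5)) for p,(u,v) in S]+[("side",p,(240+u/10-.5,155+v/10-.5)) for p,(u,v) in D]
def tw(q,P):
    c,s=np.cos(q[2]),np.sin(q[2]); P=np.array(P,float); return np.array([q[0]+c*P[0]-s*P[1],q[1]+s*P[0]+c*P[1],P[2]])
bs=(168+399/8-.5,220+200/8-.5); bd=(240+345/10-.5,155+269/10-.5)
print(ray(fs["scene"],bs,28),ray(fs["side"],bd,28))
def res(q): return np.concatenate([proj(fs[n],tw(q,p))[0]-uv for n,p,uv in obs])
b=ray(fs["scene"],bs,28)
for w in (0,.5,-.5,1):
    s=least_squares(res,[b[0],b[1],w],loss="soft_l1"); print(s.x,s.cost)
    q=s.x
print(res(q).reshape(-1,2).round(1))
for n in("scene","side"):
    print(least_squares(lambda q:np.concatenate([proj(fs[m],tw(q,p))[0]-uv for m,p,uv in obs if m==n]),q).x)
for P in(ray(fs["scene"],bs,28),ray(fs["side"],bd,28)):
    d=P[:2]-q[:2];c,s_=np.cos(q[2]),np.sin(q[2]);print("bead in stage",c*d[0]+s_*d[1],-s_*d[0]+c*d[1])
for k,(n,uv) in dict(vial=("scene",(247,345)),lid=("scene",(320,318)),spare=("scene",(351,330)),hexk=("scene",(250,400))).items(): print(k,ray(fs[n],(uv[0]*.7,uv[1]*.7),0).round())
```

```text
[513.74043062  64.76187664  28.        ] [509.51308626  64.40969903  28.        ]
[5.22430879e+02 6.66016686e+01 1.94024605e-01] 5.466720246110363
[5.22430880e+02 6.66016683e+01 1.94024605e-01] 5.46672024611008
[5.22430880e+02 6.66016684e+01 1.94024607e-01] 5.466720246110137
[5.22430881e+02 6.66016673e+01 1.94024600e-01] 5.466720246110053
[[-0.1  0.5]
 [ 0.8  0.4]
 [ 0.1  1.2]
 [ 1.3  0.8]
 [-0.3  2. ]
 [ 0.2 -0.6]
 [ 1.   0.7]
 [ 1.2  0.7]
 [ 1.   0.1]
 [ 0.6 -0.1]]
[5.25725147e+02 6.52056112e+01 1.91880921e-01]
[5.19913728e+02 6.76072427e+01 1.94905403e-01]
bead in stage -8.88211323433314 -0.1296676640712804
bead in stage -13.098039762371597 0.33983518699679927
vial [626. 119.   0.]
lid [615. -22.   0.]
spare [549. -41.   0.]
hexk [499. 185.   0.]
```

```bash
cat >> h.py <<'E'
from scipy.spatial.transform import Rotation as Ro
q=np.array([522.4,66.6,.194])
Rs=Ro.from_euler("z",q[2]).as_matrix()
def W(p): return Rs@np.array(p,float)+[q[0],q[1],0]
def goal(p,tilt=0):
    """p: TCP target in the stage frame; tilt about stage x. prints tool-frame shift (m, axes after turn) and turn"""
    o=r.observe(); R=Ro.from_rotvec(o["orientation"]); P=np.array(o["tcp_pos"])
    T=np.array([[-1,0,0],[0,1,0],[0,0,-1.]]).T
    G=Ro.from_matrix(Rs@Ro.from_euler("x",tilt).as_matrix()@T)
    print("t",o["time_s"],"stage tcp",(Rs.T@(P-[q[0],q[1],0])).round(1),"F stage",(Rs.T@o["force"]).round(1),"gap",round(o["finger_gap"],1))
    print("turn tool",(R.inv()*G).as_rotvec().round(4),"shift after turn",(G.inv().apply(W(p)-P)/1000).round(4),"shift before",(R.inv().apply(W(p)-P)/1000).round(4))
E
python3 - <<'E'
from h import *
import pickle
fs=pickle.load(open("f0.pkl","rb"));f=fs["scene"]
for k,uv,z in(("yellowcap",(207,553),130),("blue cap",(442,410),130),("micro foot",(460,385),0),("micro foot2",(500,435),0),("micro head L",(480,110),300),("balance corner",(150,580),60),("balance far",(95,455),60)): print(k,ray(f,(uv[0]*.7,uv[1]*.7),z).round())
goal((-60,30,120)); goal((-60,30,120),-.08)
E
```

```text
yellowcap [193. 386. 130.]
blue cap [194.  91. 130.]
micro foot [321. -78.   0.]
micro foot2 [208. -42.   0.]
micro head L [ 619. -411.  300.]
balance corner [257. 427.  60.]
balance far [464. 410.  60.]
t 0.15 stage tcp [-247.7  594.9  222. ] F stage [-0.3  0.4  0.1] gap 86.8
turn tool [-1.000e-03 -2.000e-04 -4.608e-01] shift after turn [-0.1877 -0.5649  0.102 ] shift before [-0.4193 -0.4225  0.1024]
t 0.15 stage tcp [-247.7  594.9  222. ] F stage [-0.3  0.4  0.1] gap 86.8
turn tool [ 0.0775 -0.0186 -0.4605] shift after turn [-0.1877 -0.555   0.1468] shift before [-0.4193 -0.4225  0.1024]
```

Call:
send_rows:
  steps:
    - [123,0,0,-0.03,0,0,-0.154]
    - [123,0,0,-0.03,0,0,-0.154]
    - [123,0,0,-0.02,0,0,-0.153]
    - [123,-0.0188,-0.0565,0,0,0,0]
    - [123,-0.0188,-0.0565,0,0,0,0]
    - [123,-0.0188,-0.0565,0,0,0,0]
    - [123,-0.0188,-0.0565,0,0,0,0]
    - [123,-0.0188,-0.0565,0,0,0,0]
    - [123,-0.0188,-0.0565,0,0,0,0]
    - [123,-0.0188,-0.0565,0,0,0,0]

```text
time_s: 1.4
tcp_pos: [370.8, 238.3, 302.5]
orientation: [-0.305, 3.127, 0.001]
force: [1.0, 0.3, 0.5]
finger_gap: 45.0
grip_force: 0.0
```

```bash
python3 -c "
from h import *
goal((-60,30,120),.08)"
```

```text
t 1.4 stage tcp [-115.6  197.7  302.5] F stage [1.  0.1 0.5] gap 45.0
turn tool [-0.0796  0.0001  0.0002] shift after turn [-0.0556 -0.1818  0.1685] shift before [-0.0556 -0.1678  0.1825]
```

Call:
send_rows:
  steps:
    - [123,0,0,0,-0.08,0,0]
    - [123,-0.0111,-0.0364,0.0337,0,0,0]
    - [123,-0.0111,-0.0364,0.0337,0,0,0]
    - [123,-0.0111,-0.0364,0.0337,0,0,0]
    - [123,-0.0111,-0.0364,0.0337,0,0,0]
    - [123,-0.0111,-0.0364,0.0337,0,0,0]
    - [123,0,0,0,0,0,0]
    - [123,0,0,0,0,0,0]
    - [123,0,0,0,0,0,0]
    - [123,0,0,0,0,0,0]

```text
time_s: 2.65
tcp_pos: [457.3, 87.0, 120.8]
orientation: [0.306, -3.118, -0.126]
force: [-0.2, -0.9, 0.8]
finger_gap: 45.1
grip_force: 0.0
```

Run:
```python
from h import *
import pickle
goal((-60,30,75),.08)
f=r.grab_frame("wrist");g=r.grab_frame("scene");d=r.grab_frame("side")
pickle.dump((f,g,d),open("f1.pkl","wb"))
a=cv2.resize(f["img"],None,fx=10/7,fy=10/7,interpolation=cv2.INTER_CUBIC)
cv2.imwrite("pics/w1.png",a[:,:,::-1])
print((-np.array(f["R"]).T@np.array(f["t"]).ravel()))
for P in((-85,42,18),(-85,-36,18),(75,-36,18),(75,42,18),(56,61,40),(-66,61,40),(-10,0,28)): print(P,(proj(f,W(P))[0]*10/7).round())
```

```text
t 2.65 stage tcp [-60.   32.6 120.8] F stage [-0.4 -0.8  0.8] gap 45.1
turn tool [0.0007 0.0012 0.0017] shift after turn [ 0.     -0.0063  0.0454] shift before [ 0.0001 -0.0063  0.0454]
[395.91892523  61.97386159 281.59621634]
(-85, 42, 18) [404. 254.]
(-85, -36, 18) [258. 256.]
(75, -36, 18) [277. 515.]
(75, 42, 18) [404. 509.]
(56, 61, 40) [440. 503.]
(-66, 61, 40) [445. 297.]
(-10, 0, 28) [330. 392.]
```

View pics/w1.png

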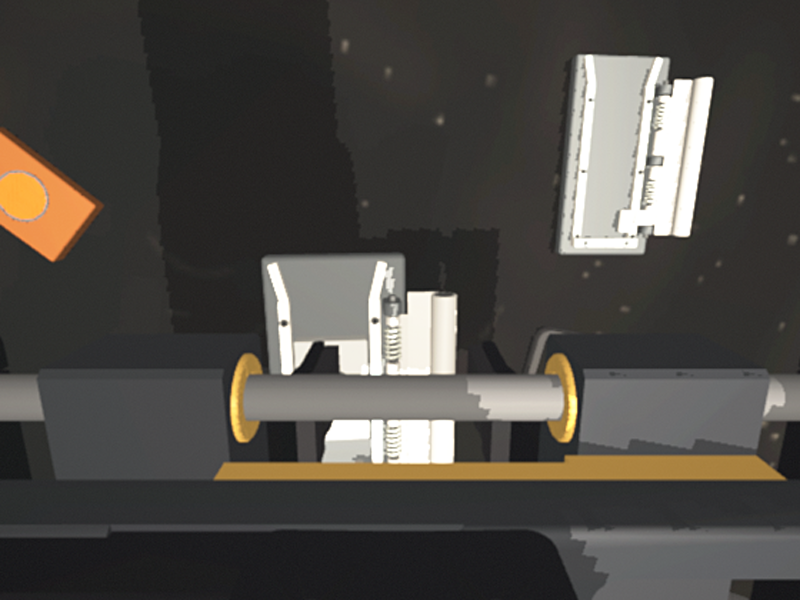

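Wrist view: the stage corners appear at (405,254) and (262,256), as predicted to within 4 px. The carrier's rear edge is at row 341. Now I check fingertip height against the TCP in the scene view.

Run:
```python
from h import *
import pickle
f,g,d=pickle.load(open("f1.pkl","rb"))
X=ray(f,(325*.7-.5,341*.7-.5),28); print("rear edge stage",Rs.T@(X-[q[0],q[1],0]))
o=r.observe(); R=Ro.from_rotvec(o["orientation"]); P=o["tcp_pos"]
out=[]
for im in(g,d):
    pts=[proj(im,P+R.apply([0,s*30,dz]))[0] for s in(-1,1) for dz in(0,-10)]
    c=np.mean(pts,0).astype(int); n=30; x0,y0=c-[n,n]
    a=cv2.resize(im["img"][y0:y0+2*n,x0:x0+2*n],None,fx=6.6,fy=6.6,interpolation=cv2.INTER_CUBIC)
    for p in pts: cv2.circle(a,tuple(int(v) for v in((p-[x0,y0]+.5)*6.6)),2,(255,0,0),-1)
    out.append(a)
cv2.imwrite("pics/t1.png",np.hstack(out)[:,:,::-1])
```

```text
rear edge stage [-40.1187115   -2.01253372  28.        ]
```

View pics/t1.png

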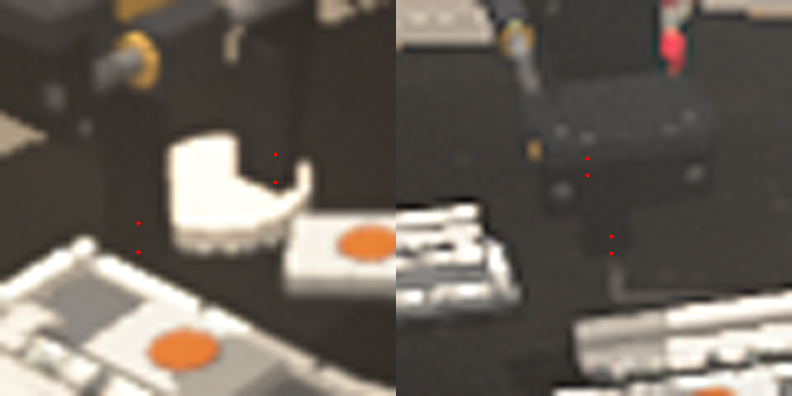

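```bash
python3 -c "
from h import *
goal((-55,30,52),.08)"
```

```text
t 2.8 stage tcp [-60.2  32.2 120.4] F stage [-0.  -0.4  0.5] gap 45.4
turn tool [0.0004 0.0006 0.001 ] shift after turn [-0.0052 -0.0077  0.068 ] shift before [-0.0051 -0.0077  0.068 ]
```

Call:
send_rows:
  steps:
    - [123,-0.0013,-0.0019,0.017,0,0,0]
    - [123,-0.0013,-0.0019,0.017,0,0,0]
    - [123,-0.0013,-0.0019,0.017,0,0,0]
    - [123,-0.0013,-0.0019,0.017,0,0,0]
    - [123,0,0,0,0,0,0]
    - [123,0,0,0,0,0,0]
    - [123,0,0,0,0,0,0]
    - [123,0,0,0,0,0,0]
    - [123,0,0,0,0,0,0]
    - [123,0,0,0,0,0,0]

```text
time_s: 4.05
tcp_pos: [462.7, 85.1, 51.8]
orientation: [0.304, -3.117, -0.125]
force: [0.0, -0.1, -0.1]
finger_gap: 44.8
grip_force: 0.0
```

Run:
```python
from h import *
import pickle
goal((-55,30,36),.08)
g=r.grab_frame("scene");d=r.grab_frame("side")
o=r.observe(); R=Ro.from_rotvec(o["orientation"]); P=o["tcp_pos"]
out=[]
for im in(g,d):
    c=proj(im,P)[0].astype(int); n=24; x0,y0=c-[n,n]
    a=im["img"][y0:y0+2*n,x0:x0+2*n].astype(float); a=(255*(a/255)**.5).astype(np.uint8)
    out.append(cv2.resize(a,None,fx=8.3,fy=8.3,interpolation=cv2.INTER_CUBIC)); print(x0,y0)
    for s in(-1,1): print(((proj(im,P+R.apply([0,s*30,0]))[0]-[x0,y0])*8.3).round())
cv2.imwrite("pics/t2.png",np.hstack(out)[:,:,::-1])
```

```text
t 4.05 stage tcp [-55.   29.7  51.8] F stage [ 0.  -0.1 -0.1] gap 44.8
turn tool [0.0002 0.0003 0.0003] shift after turn [-0.     -0.0009  0.0157] shift before [-0.     -0.0009  0.0157]
198 225
[281. 160.]
[117. 254.]
234 147
[221. 255.]
[191. 155.]
```

View pics/t2.png

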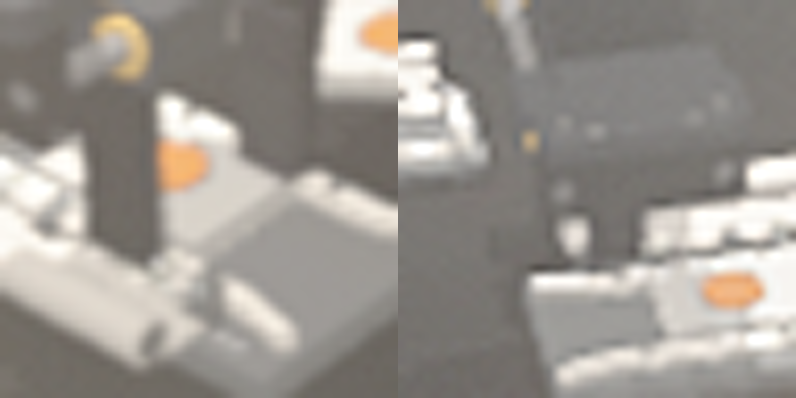

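Scene crop: the roll-side finger's tip is at (125,250), directly over the roll. The pusher finger stands behind the carrier over free deck. I descend to contact.

Call:
send_rows:
  steps:
    - [123,0,0,0.003,0,0,0]
    - [123,0,0,0.003,0,0,0]
    - [123,0,0,0.003,0,0,0]
    - [123,0,0,0.003,0,0,0]
    - [123,0,0,0.003,0,0,0]
    - [123,0,0,0.003,0,0,0]
    - [123,0,0,0.002,0,0,0]
    - [123,0,0,0.001,0,0,0]
    - [123,0,0,0,0,0,0]
    - [123,0,0,0,0,0,0]

```text
time_s: 5.4
tcp_pos: [462.4, 87.6, 31.0]
orientation: [0.305, -3.117, -0.127]
force: [-2.6, 2.0, 6.8]
finger_gap: 44.9
grip_force: 2.8
```

```bash
python3 -c "
from h import *
goal((-55,30,22),.08);print(r.observe()['ft_torque'])"
```

```text
t 5.4 stage tcp [-54.9  32.2  31. ] F stage [-2.2  2.4  6.8] gap 44.9
turn tool [0.0012 0.0003 0.0008] shift after turn [ 0.0001 -0.0029  0.0088] shift before [ 0.0001 -0.0029  0.0088]
[0.73193086 0.54029587 0.10025822]
```

Call:
send_rows:
  steps:
    - [123,0,-0.0007,0.0015,0,0,0]
    - [123,0,-0.0006,0.0015,0,0,0]
    - [123,0,-0.0006,0.0015,0,0,0]
    - [123,0,-0.0006,0.0015,0,0,0]
    - [123,0,0,0.0015,0,0,0]
    - [123,0,0,0,0,0,0]
    - [123,0,0,0,0,0,0]
    - [123,0,0,0,0,0,0]
    - [123,0,0,0,0,0,0]
    - [123,0,0,0,0,0,0]

```text
time_s: 6.65
tcp_pos: [463.3, 85.7, 23.8]
orientation: [0.304, -3.118, -0.127]
force: [-1.4, 2.1, 9.1]
finger_gap: 44.9
grip_force: 4.1
```

```bash
python3 -c "
from h import *
goal((-9.5,30,23.5),.08);print(r.observe()['ft_torque'])"
```

```text
t 6.65 stage tcp [-54.3  30.2  23.8] F stage [-1.   2.3  9.1] gap 44.9
turn tool [0.0013 0.0014 0.0006] shift after turn [-0.0448 -0.0002  0.0002] shift before [-0.0448 -0.0002  0.0003]
[0.77367567 0.4657956  0.08688548]
```

Call:
send_rows:
  steps:
    - [123,0,0,0.001,0,0,0]
    - [123,-0.003,0,0,0,0,0]
    - [123,-0.004,0,0,0,0,0]
    - [123,-0.004,0,0,0,0,0]
    - [123,-0.004,0,0,0,0,0]
    - [123,-0.004,0,0,0,0,0]
    - [123,-0.004,0,0,0,0,0]
    - [123,-0.004,0,0,0,0,0]
    - [123,-0.004,0,0,0,0,0]
    - [123,0,0,0,0,0,0]

```text
time_s: 7.9
tcp_pos: [492.8, 90.2, 22.2]
orientation: [0.303, -3.116, -0.124]
force: [-4.3, -3.7, 10.0]
finger_gap: 45.3
grip_force: 5.4
```

```bash
cat > look.py <<'E'
from h import *
import sys
goal((-9.5,30,23.),.08);print(r.observe()['ft_torque'])
im=r.grab_frame("side");x0,y0=250,150
a=cv2.resize(im["img"][y0:y0+45,x0:x0+65],None,fx=12,fy=12,interpolation=cv2.INTER_CUBIC)
a=(255*(a/255.)**.7).astype(np.uint8)
for P in((30,0,28),(0,0,28)): print(P,((proj(im,W(P))[0]-[x0,y0]+.5)*12).round())
cv2.imwrite(sys.argv[1],a[:,:,::-1])
E
python3 look.py pics/p1.png
```

```text
t 7.9 stage tcp [-24.5  28.8  22.2] F stage [-5.  -2.8 10. ] gap 45.3
turn tool [-0.0002 -0.0012 -0.0003] shift after turn [-0.015   0.0012 -0.0007] shift before [-0.015   0.0012 -0.0007]
[-0.40776893  1.1058053   0.27301697]
(30, 0, 28) [456. 362.]
(0, 0, 28) [343. 377.]
```

View pics/p1.png

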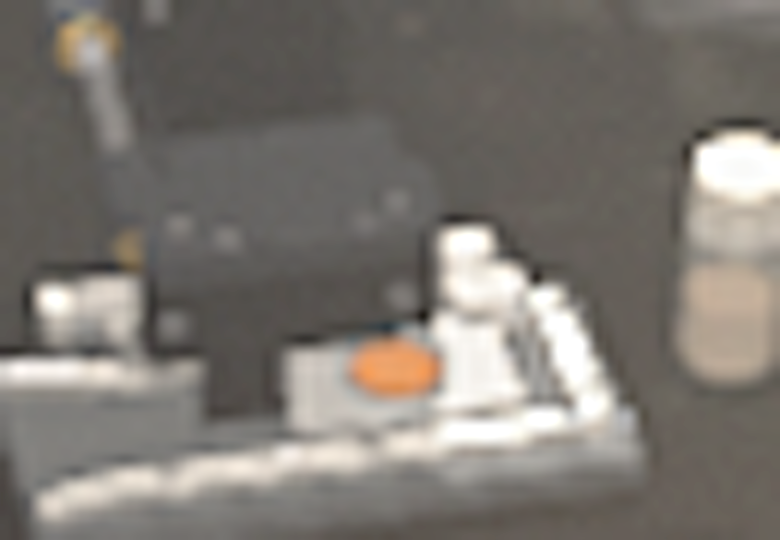

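Side crop: the carrier is ahead of the finger and under the raised jaw. Its bead is at (397,367) against home at (456,362), so about 15 mm remain.

Call:
send_rows:
  steps:
    - [123,-0.003,0.0003,0,0,0,0]
    - [123,-0.003,0.0003,0,0,0,0]
    - [123,-0.003,0.0003,0,0,0,0]
    - [123,-0.003,0,0,0,0,0]
    - [123,-0.002,0,0,0,0,0]
    - [123,-0.001,0,0,0,0,0]
    - [123,-0.001,0,0,0,0,0]
    - [123,0,0,0,0,0,0]
    - [123,0,0,0,0,0,0]
    - [123,0,0,0,0,0,0]

```text
time_s: 9.2
tcp_pos: [506.0, 93.3, 21.9]
orientation: [0.3, -3.111, -0.124]
force: [-15.0, -7.6, 18.9]
finger_gap: 44.6
grip_force: 12.7
```

```bash
python3 look.py pics/p2.png
```

```text
t 9.2 stage tcp [-10.9  29.4  21.9] F stage [-16.1  -4.5  18.9] gap 44.6
turn tool [ 0.0003 -0.0058 -0.0017] shift after turn [-0.0014  0.0007 -0.001 ] shift before [-0.0014  0.0007 -0.001 ]
[-1.15344568  3.38738908 -0.0736156 ]
(30, 0, 28) [456. 362.]
(0, 0, 28) [343. 377.]
```

View pics/p2.png

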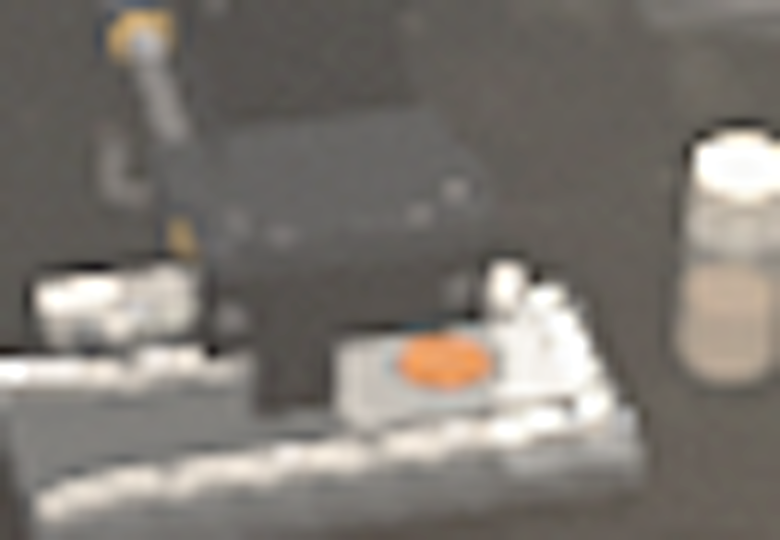

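Call:
send_rows:
  steps:
    - [123,-0.001,0,0,0,0,0]
    - [123,0,0,0,0,0,0]
    - [123,0,0,0,0,0,0]
    - [123,0.002,0,0,0,0,0]
    - [123,0.002,0,0,0,0,0]
    - [123,0.003,0,0,0,0,0]
    - [123,0.003,0,0,0,0,0]
    - [123,0.003,0,0,0,0,0]
    - [123,0,0,0,0,0,0]
    - [123,0,0,0,0,0,0]

```text
time_s: 10.5
tcp_pos: [498.9, 92.0, 23.4]
orientation: [0.302, -3.121, -0.125]
force: [2.4, -2.9, 8.1]
finger_gap: 44.9
grip_force: 4.1
```

```bash
python3 look.py pics/p3.png
```

```text
t 10.5 stage tcp [-18.1  29.5  23.4] F stage [ 1.8 -3.3  8.1] gap 44.9
turn tool [-0.0004  0.0042 -0.0007] shift after turn [-0.0086  0.0005  0.0004] shift before [-0.0086  0.0005  0.0005]
[-0.27664581 -0.2829957  -0.00380886]
(30, 0, 28) [456. 362.]
(0, 0, 28) [343. 377.]
```

View pics/p3.png

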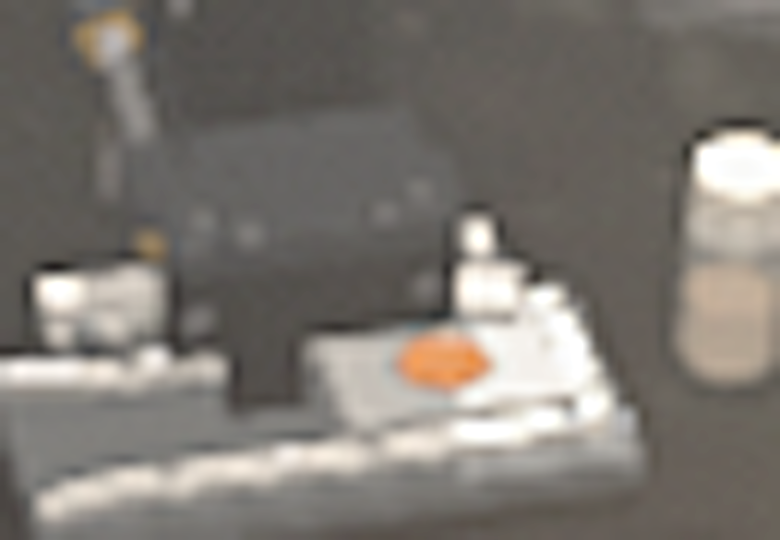

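The carrier did not move under 1 mm more push (bead still at 445), and the finger is now clear behind it. I release the clip slowly and rise.

Call:
send_rows:
  steps:
    - [123,0,0,-0.002,0,0,0]
    - [123,0,0,-0.002,0,0,0]
    - [123,0,0,-0.002,0,0,0]
    - [123,0,0,-0.002,0,0,0]
    - [123,0,0,-0.003,0,0,0]
    - [123,0,0,-0.004,0,0,0]
    - [123,0,0,-0.02,0,0,0]
    - [123,0,0,-0.03,0,0,0]
    - [123,0,0,-0.03,0,0,0]
    - [123,0,0,-0.03,0,0,0]

```text
time_s: 11.8
tcp_pos: [498.5, 82.6, 147.7]
orientation: [0.304, -3.116, -0.125]
force: [0.2, 0.4, -0.1]
finger_gap: 44.8
grip_force: 0.0
```

Call:
send_rows:
  steps:
    - [123,0,0,0,0,0,0]
    - [123,0,0,0,0,0,0]
    - [123,0,0,0,0,0,0]
    - [123,0,0,0,0,0,0]
    - [123,0,0,0,0,0,0]
    - [123,0,0,0,0,0,0]
    - [123,0,0,0,0,0,0]
    - [123,0,0,0,0,0,0]
    - [123,0,0,0,0,0,0]
    - [123,0,0,0,0,0,0]

```text
time_s: 13.05
tcp_pos: [498.7, 82.8, 146.7]
orientation: [0.304, -3.117, -0.125]
force: [-0.6, -0.1, -0.1]
finger_gap: 45.5
grip_force: 0.0
```

```bash
python3 look.py pics/p4.png
```

```text
t 13.05 stage tcp [-20.1  20.4 146.7] F stage [-0.6  0.1 -0.1] gap 45.5
turn tool [0.0001 0.     0.0003] shift after turn [-0.0106 -0.0004  0.1241] shift before [-0.0106 -0.0004  0.1241]
[-0.0183912  -0.01551848  0.06641728]
(30, 0, 28) [456. 362.]
(0, 0, 28) [343. 377.]
```

View pics/p4.png

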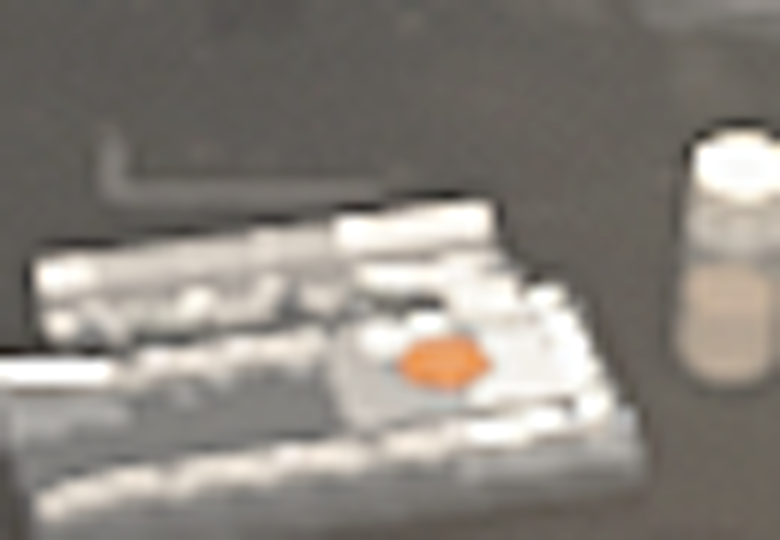

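The carrier is home (bead at 445,362), the jaw is on it, and the arm is clear with zero force.

```bash
python3 -c "
from station import r
print(r.hand_in())"
```

```text
the job is handed in; nothing more can be done
None
```

The carrier is pushed home against the end stop with the released clip's jaw on it as far as the camera shows, the arm is clear with zero force, and the job was handed in at about 13 s; no verdict was returned.

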